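# Check that two trolley hand levers stop short of the bar

## Task

Two hand levers from the lab trolley stand on the bench, a long brake lever and a short tilt-lock lever: check the long one first, then the short one, by pressing it from its outer side, near its free end, with the outside of the fingers towards its grip bar until it comes up against its stop short of the bar, holding it there for a good second, and letting it spring fully out again. Only press, firmly but without forcing: do not pinch a lever, reach into the gap behind it or touch the grip bars and clamps, and have only one lever in at a time. Leave the vial, cork and bung where they stand, and finish clear with both levers out.

Things in the scene. Friction and masses are not known exactly. Their poses are not given: they have to be found in the camera images.
- long_stand: fixed bench stand of the long hand lever: aluminium base plate 68 x 140 x 12 mm. Origin: centre of the plate's underside on the bench. Its x axis points from the lever to the grip bar (the direction in which the lever is pressed), y runs along the bar, z up. It faces the robot within about 0.2 rad
- long_grip: the fixed round grip bar (black rubber, 33 mm at its thickest, 180 mm long) and its dark steel clamp with the lever's pivot, on the long stand. Same origin and axes as long_stand; the bar's centre line lies at x = +20 mm, z = 115 mm, y from -90 to +90 mm; the clamp's top is at z = 135 mm. Not to be touched
- long_blade: the aluminium outer blade of the long hand lever, 17 mm high, 150 mm from pivot to end, with a rounded 15 mm end. Origin: on the upright pivot axis, which stands at x = -15, y = -70, z = 115 mm in the stand's frame. Its y axis runs along the lever to the free end, -x is its outer side, towards the robot. The outer face is at x = -6 mm. Turns with the lever. This is what is pressed
- long_backing: black plastic strip 4 mm thick on the bar side of the long lever's blade (x = 0 to 4 mm in the same frame as long_blade). Not to be touched by the fingers
- long_pad (a point): point to press: on the outer face of the long lever, half-way up it (115 mm above the bench), 22 mm from its end, 128 mm from the pivot; axes as long_blade
- long_lever (a joint): angle of the long lever in rad: 0 = fully out (at rest), growing as it is pressed towards the bar (its free end swings in the stand's +x direction, clockwise from above); at 0.3 it stands parallel to the bar and is held by a built-in stop, some 15 mm short of the bar. A spring of 1.2 N m/rad with preload 0.3 N m returns it: at the pad about 2.3 N start it and 5.2 N bring it to the stop
- short_stand: fixed bench stand of the short hand lever: aluminium base plate 68 x 140 x 12 mm. Origin: centre of the plate's underside on the bench. Its x axis points from the lever to the grip bar (the direction in which the lever is pressed), y runs along the bar, z up. It faces the robot within about 0.2 rad
- short_grip: the fixed round grip bar (black rubber, 33 mm at its thickest, 180 mm long) and its dark steel clamp with the lever's pivot, on the short stand. Same origin and axes as short_stand; the bar's centre line lies at x = +20 mm, z = 115 mm, y from -90 to +90 mm; the clamp's top is at z = 135 mm. Not to be touched
- short_blade: the aluminium outer blade of the short hand lever, 17 mm high, 90 mm from pivot to end, with a rounded 15 mm end. Origin: on the upright pivot axis, which stands at x = -15, y = -70, z = 115 mm in the stand's frame. Its y axis runs along the lever to the free end, -x is its outer side, towards the robot. The outer face is at x = -6 mm. Turns with the lever. This is what is pressed
- short_backing: black plastic strip 4 mm thick on the bar side of the short lever's blade (x = 0 to 4 mm in the same frame as short_blade). Not to be touched by the fingers
- short_pad (a point): point to press: on the outer face of the short lever, half-way up it (115 mm above the bench), 22 mm from its end, 68 mm from the pivot; axes as short_blade
- short_lever (a joint): angle of the short lever in rad: 0 = fully out (at rest), growing as it is pressed towards the bar (its free end swings in the stand's +x direction, clockwise from above); at 0.38 it stands parallel to the bar and is held by a built-in stop, some 15 mm short of the bar. A spring of 0.6 N m/rad with preload 0.15 N m returns it: at the pad about 2.2 N start it and 5.6 N bring it to the stop
- vial: bystander: loose sample vial with black cap, 22 mm across, 44 mm high, upright on the bench in front of the long lever's pivot end. Origin: centre of its underside
- cork: bystander: loose cork stopper, 25 mm across, 24 mm high, on the bench in front of the short lever's pivot end. Origin: centre of its underside
- bung: bystander: loose brown rubber bung, 35 mm across, 32 mm high, on the bench between the two stands. Origin: centre of its underside

How it is judged (in metres and radians):
On the way, in this order (a step that is already met when the one before it is completed fails the run):
1. the long lever is held against its stop by the fingers (value of joint long_lever above 0.28 rad and contact force between the fingers and long_blade above 1 N), for 0.7 s.
2. the long lever has sprung out again (value of joint long_lever below 0.03 rad), for 0.1 s.
3. the short lever is held against its stop by the fingers (value of joint short_lever above 0.36 rad and contact force between the fingers and short_blade above 1 N), for 0.7 s.
4. the short lever has sprung out again (value of joint short_lever below 0.03 rad), for 0.1 s.
At the end, for the whole second after the job is handed in: both levers fully out again (within 0.03 rad), the vial, cork and bung upright within 20 mm of where they stood (value of joint each of long_lever, short_lever below 0.03 rad and distance of each of vial, cork, bung from where it was at the start of the episode below 0.02 m and angle between each of vial, cork, bung's own z axis and vertical below 0.3 rad); the robot touches nothing.
It fails at once if a grip bar or its clamp is touched (contact force between any of the fingers, the arm and long_grip above 2 N or contact force between any of the fingers, the arm and short_grip above 2 N).
It fails at once if a lever is pinched or reached behind (contact force between any of the fingers, the arm and long_backing above 1 N or contact force between any of the fingers, the arm and short_backing above 1 N).
It fails at once if a lever is forced (over 40 N) (contact force between anything else and long_blade above 40 N or contact force between anything else and short_blade above 40 N).
It fails at once if both levers are in at once (value of joint each of long_lever, short_lever above 0.1 rad).
It fails at once if the vial, cork or bung is pushed, lifted or knocked over (distance of any of vial, cork, bung from where it was at the start of the episode above 0.02 m or angle between any of vial, cork, bung's own z axis and vertical above 0.5 rad).
It also fails if it takes over 64 s, if anything falls off the work surface, if the arm or the gripper's body presses on something with over 40 N, if the wrist force passes 120 N, or if a joint passes its speed limit or range.

## Robot

A 6-joint arm with a two-finger parallel gripper is mounted at the origin on a cart in front of the work surface, level with it; the furniture and walls round the work are solid. World frame = base frame: x ahead of the robot, y to its left, z up, the work surface at z = 0. Lengths are in m, angles in degrees, forces in N, time in s.
With the tool pointing down it reaches from about 0.35 to 0.975 m from the base axis. Payload 4.9 kg.
Tool frame: the origin (TCP) lies at the very end of the fingers, on their centre line; the grasp point (between the pads) lies 19 mm behind it; y points along the fingers, z is the direction in which the jaws open and shut, and the axes are right-handed (so a half turn about y gives the same grasp; the last joint's range is limited). The gripper opens to 85 mm and grips with 20 to 120 N. Pads are 22 mm wide; open, the fingers measure 114 mm over their backs; the gripper's body (76 mm by 85 mm) begins 54 mm behind the grasp point. The pads swing forward as they close: fully open they stand 13 mm farther back than shut.
Start: joints at [58.384, 3.019, 92.412, -0, 84.569, -6.818], TCP at [0.262, 0.567, 0.231] pointing down, gripper open.
Joint ranges: [-172.51, 172.51], [-57.92, 126.97], [3.15, 148.05], [-58.71, 238.71], [5.1, 150.11], [-179.66, 179.66]. Speed limits (degrees/s): [147.25, 147.25, 180, 180, 180, 180].

## Interface

Orientations are given as [roll, pitch, yaw] about the fixed x, y, z axes, in that order (R = Rz(yaw) Ry(pitch) Rx(roll)).
In Python, from plant import read_state, eyes, bot gives the robot as it stands.
- The arm moves only by the tool carry_out, never from a script. Its argument "deltas" is a list that holds one entry, the list of rows, each a list of 5 numbers: the shift along the world's x, y, z in units of 40 mm (1.0 is 40 mm), then the turn about the world's z in degrees, then the closure, from 0 (fully open) to 1 (shut). A call has 1 to 12 rows; each row shifts and turns the pose as measured when the row begins; what a row does not reach is not made up. A row lasts 1/12 s, in which the tool goes at most 41.7 mm and 7.16 degrees, less where a joint would pass 70% of its speed; a pose out of reach is approached as far as the arm can. A call is refused whole if a number of a shift passes 1 or a number of a turn 7.16, either way. A call with a gripper value outside its range is refused whole. The fingers move at their own pace and stop on an object; "force" is the grip in N (left out, the last holds). Time passes only in rows, so rows that do not move let the fingers close. It gives the time, the measured TCP pose, the force and the opening at its end, in the units of the state.
- read_state(): the state, without advancing time (a new reading comes with each control period).
- eyes.read_camera(name): name is "side" or "top"; returns a dict with "img" (420x560x3 uint8, red, green, blue), "mtx" (3x3 intrinsics, pixels), "position" and "orientation" of the camera in the world. Camera axes: x right, y up, looking along -z (the intrinsics and any distortion apply to the point x, -y, -z); pixel columns grow to the right and rows downward; lengths in m; the calibration is good to about 2 mm. A picture is of the moment at which its call begins. There is no depth.
- bot.close_job(): hands the job in, once; it reports no verdict.
The state is a dict: "clock": time; "joints": joint angles; "dq": joint speeds; "tau": joint torques, N m; "eef_pos": TCP position; "tcp_rot": TCP orientation; "wrist_force": force on the tool from outside, world axes, zero at the start; "wrist_torque": the same for the moment, N m; "gripper_width": opening from 0.0 (shut) to 1.0 (fully open).
Only numpy, scipy, OpenCV 4.12 (cv2) and the standard library are available. Lean on these libraries where they do the work, as an engineer would, in place of code of your own. Each camera call takes 0.05 s, during which the arm holds its last target. There are 200 camera calls.

## Working session

There is one attempt and no reset: what is moved stays moved. The work goes in short steps, Python scripts to look and compute and a tool call to move; the robot and the scene stay as the last step left them, time stands still between calls to the robot, and variables do not carry over. Pictures are saved under pics/ and viewed, about 8 in all and at most 12, crops included, and the job is handed in when it is done.

Besides the shell and the picture viewer there is one more tool, called after "Emit:" by a JSON object that holds its "name" and its "arguments". carry_out: Moves the arm, as the interface text tells. Its arguments: {"type":"object","properties":{"deltas":{"type":"array"},"force":{"type":"number"}},"required":["deltas"]}

```bash
mkdir -p pics; python3 - <<'E'
from plant import read_state, eyes, bot
import cv2
for n in("side","top"):
    d=eyes.read_camera(n); cv2.imwrite(f"pics/{n}0.png",d["img"][...,::-1]); print(n,d["mtx"],d["position"],d["orientation"],d.keys())
print(read_state())
E
```

```text
side [[459.85554942   0.         273.6882377 ]
 [  0.         459.85554942 209.88067642]
 [  0.           0.           1.        ]] [ 0.22438957 -0.55798567  0.62948979] [ 53.79104823   0.92115644 -20.67717948] dict_keys(['img', 'mtx', 'position', 'orientation'])
top [[380.85771177   0.         288.61180619]
 [  0.         380.85771177 208.38126082]
 [  0.           0.           1.        ]] [0.30687503 0.11107262 0.94901982] [  8.84844916  -0.55162762 -89.36821618] dict_keys(['img', 'mtx', 'position', 'orientation'])
{'clock': 0.1, 'joints': array([ 5.83845004e+01,  3.05250344e+00,  9.24843737e+01, -9.59225626e-04,
        8.45679267e+01, -6.81759154e+00]), 'dq': array([-0.04725733, -0.09725558, -0.21153629, -0.04065423, -0.02136235,
        0.04175617]), 'tau': array([ 1.89909956e-04, -3.94903636e+01, -3.71361780e+01, -1.06981017e-04,
        3.90465197e-03, -8.59239123e-06]), 'eef_pos': array([0.26183865, 0.56689051, 0.23019493]), 'tcp_rot': array([-9.01041762e+01,  1.14931390e-02, -2.47978268e+01]), 'wrist_force': array([ 0.07609694, -0.17622838, -0.61525528]), 'wrist_torque': array([-0.03916407, -0.04261332, -0.00284099]), 'gripper_width': 1.0012684044394118}
```

View pics/top0.png

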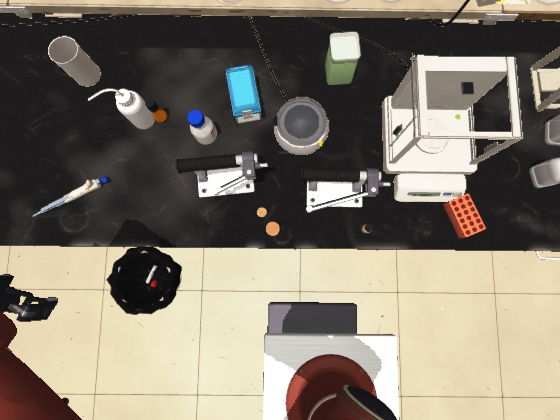

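View pics/side0.png

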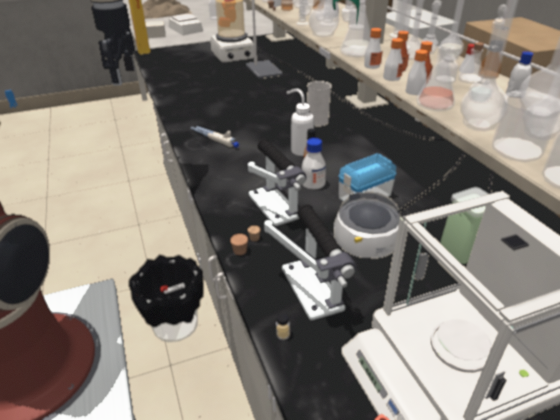

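The top view shows the long stand at about (335,190), with its free end near (310,208). The short stand is at about (225,180), and both pivots are on the right (-y). The cork and bung are at (262,212) and (272,229), the vial at (367,229). I'll enlarge both views to pick points.

```bash
python3 - <<'E'
import cv2
a=cv2.imread("pics/top0.png")[140:245,170:400]; cv2.imwrite("pics/topc.png",cv2.resize(a,None,fx=3.4,fy=3.4,interpolation=cv2.INTER_CUBIC))
a=cv2.imread("pics/side0.png")[135:345,215:375]; cv2.imwrite("pics/sidec.png",cv2.resize(a,None,fx=2.8,fy=2.8,interpolation=cv2.INTER_CUBIC))
E
```

```text
(no output)
```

View pics/topc.png

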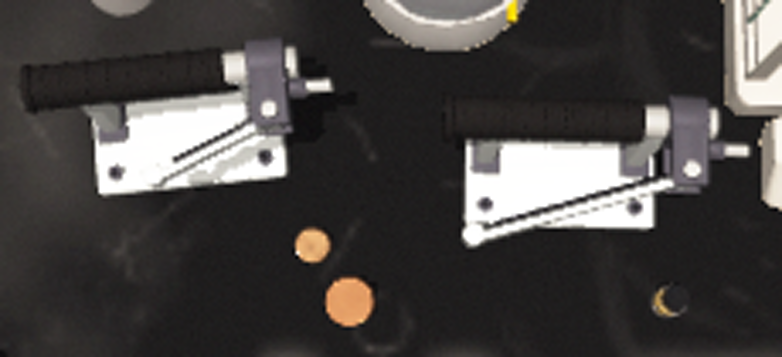

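View pics/sidec.png

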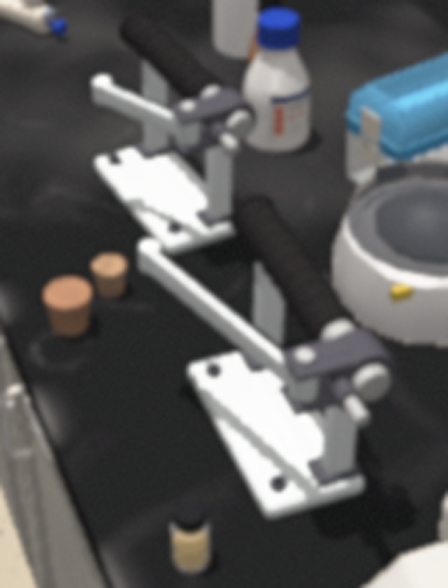

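Enlarged, the picks are as follows (top-crop pixels unless noted):
- **Long lever:** end at (473,235), pivot bolt at (691,169), front plate edge (466,229)-(653,229).
- **Short lever:** end near (158,182), where it lies over the white plate, pivot at (267,108), front plate edge (99,194)-(286,175).
- **Side crop:** long end at (148,252), short end at (101,88).

Next I'll triangulate.

```bash
cat > geo.py <<'E'
import numpy as np
from scipy.spatial.transform import Rotation as R
K={'side':(459.8555,273.688,209.881,[0.22438957,-0.55798567,0.62948979],[53.79104823,0.92115644,-20.67717948]),
'top':(380.8577,288.612,208.381,[0.30687503,0.11107262,0.94901982],[8.84844916,-0.55162762,-89.36821618])}
def ray(n,p):
    f,cx,cy,o,e=K[n]; d=R.from_euler('xyz',e,degrees=True).apply([(p[0]-cx)/f,-(p[1]-cy)/f,-1]); return np.array(o),d/np.linalg.norm(d)
def plane(n,p,z): o,d=ray(n,p); return o+d*(z-o[2])/d[2]
def tri(pt,ps):
    A=0;b=0;L=[ray('top',pt),ray('side',ps)]
    for o,d in L: M=np.eye(3)-np.outer(d,d);A=A+M;b=b+M@o
    X=np.linalg.solve(A,b); return X,[np.linalg.norm(np.cross(X-o,d)) for o,d in L]
def proj(n,X):
    f,cx,cy,o,e=K[n]; v=R.from_euler('xyz',e,degrees=True).inv().apply(np.array(X)-o); return cx-f*v[0]/v[2],cy+f*v[1]/v[2]
tc=lambda u,v:(u/3.4+170-.35,v/3.4+140-.35)
sc=lambda u,v:(u/2.8+215-.32,v/2.8+135-.32)
E
python3 - <<'E'
from geo import *
np.set_printoptions(precision=4,suppress=True)
D={'long':((473,235),(691,169),(148,252),[(466,229),(653,229)],[(270,515),(362,490)],(447,120)),
'short':((158,182),(267,108),(101,88),[(99,194),(286,175)],[(168,250),(235,230)],(27,88))}
for n,(te,tp,se,tf,sf,bar) in D.items():
    print(n,'tip tri',tri(tc(*te),sc(*se)),'tip@.1235',plane('top',tc(*te),.1235),plane('side',sc(*se),.1235))
    print(' pivot@.135',plane('top',tc(*tp),.135))
    a,b=[plane('top',tc(*q),.012) for q in tf]; v=a-b
    yaw=np.arctan2(-v[0],v[1]); print(' front edge',a,b,'len',np.linalg.norm(v),'yaw',np.degrees(yaw))
    c,d=[plane('side',sc(*q),.012) for q in sf]; w=d-c; print(' side -y edge',c,d,np.linalg.norm(w),np.degrees(np.arctan2(w[1],w[0])))
    Rz=R.from_euler('z',yaw)
    o=(a+b)/2+Rz.apply([.034,0,-.012]); print(' origin',o)
    piv=o+Rz.apply([-.015,-.07,.115]); print(' pivot pred',piv)
    L=.15 if n=='long' else .09; th=.3 if n=='long' else .38
    for t in (0,-1*th):
        # lever frame: at q=th parallel; at rest rotated +th (free end toward -x)
        Rl=R.from_euler('z',yaw+th+t); print('  ang',np.degrees(yaw+th+t),'pad',piv+Rl.apply([-.006,L-.022,0]),'endcentre',piv+Rl.apply([-.0,L-.0075,.0085]))
        
    print(' barend@.115',plane('top',tc(*bar),.115),'pred',o+Rz.apply([.02,.09,.115]))
for n,t,s in (('cork',(312,245),(110,285)),('bung',(349,302),(70,320)),('vial',(670,300),(190,560))): print(n,plane('top',tc(*t),.03),plane('side',sc(*s),.01))
E
```

```text
long tip tri (array([0.4364, 0.0599, 0.1185]), [np.float64(0.000494963772241908), np.float64(0.0004949637722419328)]) tip@.1235 [0.4352 0.0603 0.1235] [0.4349 0.0538 0.1235]
 pivot@.135 [ 0.4781 -0.079   0.135 ]
 front edge [0.4569 0.0586 0.012 ] [ 0.4586 -0.0788  0.012 ] len 0.13735628053840335 yaw 0.719702035829266
 side -y edge [ 0.461  -0.0847  0.012 ] [ 0.5227 -0.0875  0.012 ] 0.06170581022133535 -2.5823299053019113
 origin [ 0.4917 -0.0097  0.    ]
 pivot pred [ 0.4776 -0.0798  0.115 ]
  ang 17.90843588975396 pad [0.4326 0.0401 0.115 ] endcentre [0.4338 0.0558 0.1235]
  ang 0.7197020358292648 pad [0.47   0.0481 0.115 ] endcentre [0.4758 0.0627 0.1235]
 barend@.115 [0.5132 0.0772 0.115 ] pred [0.5106 0.0806 0.115 ]
short tip tri (array([0.4706, 0.2649, 0.1195]), [np.float64(0.0025070617703871843), np.float64(0.0025070617703871205)]) tip@.1235 [0.4674 0.2646 0.1235] [0.4713 0.2586 0.1235]
 pivot@.135 [0.5146 0.1942 0.135 ]
 front edge [0.4795 0.3282 0.012 ] [0.4955 0.1914 0.012 ] len 0.13773850188329184 yaw 6.668204841371433
 side -y edge [0.4966 0.1852 0.012 ] [0.5552 0.1895 0.012 ] 0.05872672357087503 4.213103293722727
 origin [0.5213 0.2638 0.    ]
 pivot pred [0.5145 0.1925 0.115 ]
  ang 28.440601056342715 pad [0.4769 0.2495 0.115 ] endcentre [0.4752 0.2651 0.1235]
  ang 6.668204841371432 pad [0.5007 0.2594 0.115 ] endcentre [0.5049 0.2745 0.1235]
 barend@.115 [0.5312 0.3553 0.115 ] pred [0.5307 0.3555 0.115 ]
cork [0.441 0.17  0.03 ] [0.4415 0.1638 0.01  ]
bung [0.4003 0.1428 0.03  ] [0.4015 0.1366 0.01  ]
vial [ 0.4045 -0.0863  0.03  ] [ 0.4035 -0.097   0.01  ]
```

Triangulation agrees with the given sizes:

| Check | Measured | Given or predicted |
|---|---|---|
| Plate front edge | 137 mm | 140 mm |
| Tip height | about 119 mm | 106–124 mm |
| Pivots | – | within 2 mm of prediction |

The long pad goes from (0.433, 0.040) to (0.470, 0.048), and the short pad from (0.477, 0.250) to (0.501, 0.259). The first move is over to the long lever, closing the fingers and turning their backs towards the lever (yaw about -89).

Emit:
{"name": "carry_out", "arguments": {"deltas": [[[0.15,-0.7,0,-3.5,1],[0.15,-0.7,0,-3.5,1],[0.15,-0.7,0,-3.5,1],[0.15,-0.7,0,-3.5,1],[0.15,-0.7,0,-3.5,1],[0.15,-0.7,0,-3.5,1],[0.15,-0.7,0,-3.5,1],[0.15,-0.7,0,-3.5,1],[0.15,-0.7,0,-3.5,1],[0.15,-0.7,0,-3.5,1],[0.15,-0.7,0,-3.5,1],[0.15,-0.7,0,-3.5,1]]], "force": 40}}

```text
clock: 1.1
eef_pos: [0.3296, 0.2181, 0.2212]
tcp_rot: [-90.8, 0.0, -68.2]
wrist_force: [0.0, -1.2, 0.5]
gripper_width: 0.001
```

Emit:
{"name": "carry_out", "arguments": {"deltas": [[[0.2,-0.65,0,-3,1],[0.2,-0.65,0,-3,1],[0.2,-0.65,0,-3,1],[0.2,-0.65,0,-3,1],[0.2,-0.6,0,-3,1],[0.2,-0.5,0,-3,1],[0.1,-0.3,0,-2,1],[0,0,0,0,1],[0,0,0,0,1]]]}}

```text
clock: 1.85
eef_pos: [0.3803, 0.0452, 0.2173]
tcp_rot: [-90.9, -0.0, -89.8]
wrist_force: [-0.9, -0.1, -0.5]
gripper_width: -0.001
```

Emit:
{"name": "carry_out", "arguments": {"deltas": [[[0,0,-0.5,0,1],[0,0,-0.5,0,1],[0,0,-0.5,0,1],[0,0,-0.5,0,1],[0,0,-0.4,0,1],[0,0,-0.3,0,1],[0,0,-0.15,0,1],[0,0,0,0,1]]]}}

```text
clock: 2.52
eef_pos: [0.3777, 0.0519, 0.0987]
tcp_rot: [-90.8, 0.1, -88.9]
wrist_force: [0.1, 0.3, -0.3]
gripper_width: 0.002
```

```bash
python3 - <<'E'
from plant import read_state, eyes
import cv2
print(read_state()['eef_pos'],read_state()['wrist_force'])
a=eyes.read_camera("side")["img"][135:345,175:375,::-1]
b=eyes.read_camera("top")["img"][140:245,210:400,::-1]
a=cv2.resize(a,(400,420),interpolation=cv2.INTER_CUBIC); b=cv2.resize(b,(400,221),interpolation=cv2.INTER_CUBIC)
import numpy as np
cv2.imwrite("pics/c1.png",np.hstack([a,np.vstack([b,np.zeros((199,400,3),np.uint8)])]))
E
```

```text
[0.37768736 0.05188861 0.09870844] [ 0.0904316   0.30168484 -0.34551455]
```

View pics/c1.png

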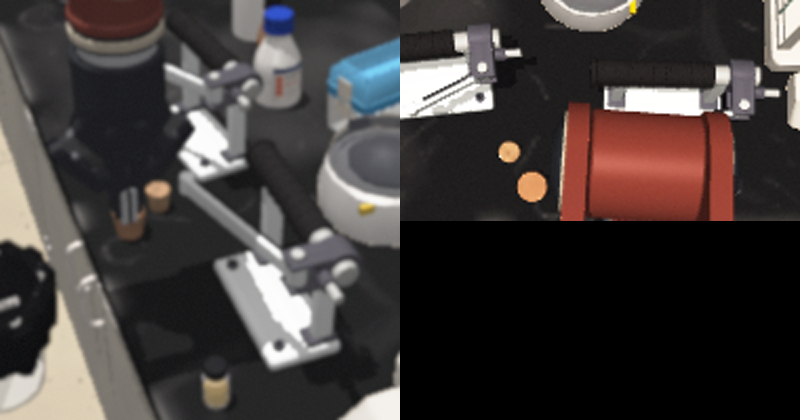

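The side crop shows the closed fingers at (130,220), well short of the lever's end at (187,180), with the bung and cork untouched. I'll correct y by about -7 mm and close in.

Emit:
{"name": "carry_out", "arguments": {"deltas": [[[0.15,-0.1,0,0,1],[0.15,-0.1,0,0,1],[0.15,0,0,0,1],[0.15,0,0,0,1],[0.05,0,0,0,1],[0,0,0,0,1]]]}}

```text
clock: 3.12
eef_pos: [0.4117, 0.0425, 0.1056]
tcp_rot: [-90.1, 0.1, -88.9]
wrist_force: [-0.8, 0.4, 0.6]
gripper_width: -0.003
```

Emit:
{"name": "carry_out", "arguments": {"deltas": [[[0.05,0.02,-0.1,0,1],[0.05,0,-0.1,0,1],[0.1,0,0,0,1],[0.1,0,0,0,1],[0.1,0,0,0,1]]]}}

```text
clock: 3.53
eef_pos: [0.4274, 0.0438, 0.0961]
tcp_rot: [-90.4, 0.1, -88.9]
wrist_force: [-3.1, 0.9, 1.4]
gripper_width: 0.0
```

Emit:
{"name": "carry_out", "arguments": {"deltas": [[[0.12,0,0,0,1],[0.12,0,0,0,1],[0.12,0,0,0,1],[0.12,0,0,0,1]]]}}

```text
clock: 3.87
eef_pos: [0.4459, 0.0452, 0.0946]
tcp_rot: [-90.8, 0.3, -88.9]
wrist_force: [-3.9, 3.2, 2.8]
gripper_width: -0.003
```

Emit:
{"name": "carry_out", "arguments": {"deltas": [[[0.08,0,0.05,0,1],[0.08,0,0.03,0,1],[0.06,0,0,0,1]]]}}

```text
clock: 4.12
eef_pos: [0.4535, 0.0457, 0.0957]
tcp_rot: [-91.2, 0.3, -88.8]
wrist_force: [-4.6, 2.8, 3.3]
gripper_width: 0.0
```

Emit:
{"name": "carry_out", "arguments": {"deltas": [[[0.06,0,0,0,1],[0.06,0,0,0,1]]]}}

```text
clock: 4.28
eef_pos: [0.4585, 0.0461, 0.0959]
tcp_rot: [-91.3, 0.4, -88.8]
wrist_force: [-5.2, 2.2, 0.7]
gripper_width: -0.005
```

Emit:
{"name": "carry_out", "arguments": {"deltas": [[[0.06,0,0,0,1],[0.06,0,0,0,1]]]}}

```text
clock: 4.45
eef_pos: [0.4617, 0.0463, 0.0957]
tcp_rot: [-91.6, 0.4, -88.8]
wrist_force: [-15.6, 1.8, 7.9]
gripper_width: 0.002
```

The force jumped to 15.6 N, so the lever is against its stop. I'll hold it with slight forward pushes.

Emit:
{"name": "carry_out", "arguments": {"deltas": [[[0.03,0,0,0,1],[0.03,0,0,0,1],[0.03,0,0,0,1]]]}}

```text
clock: 4.7
eef_pos: [0.4609, 0.0462, 0.096]
tcp_rot: [-92.5, 0.4, -88.8]
wrist_force: [-10.3, 1.5, 4.6]
gripper_width: -0.0
```

Emit:
{"name": "carry_out", "arguments": {"deltas": [[[0.04,0,0,0,1],[0.04,0,0,0,1],[0.04,0,0,0,1],[0.04,0,0,0,1],[0.04,0,0,0,1],[0.04,0,0,0,1]]]}}

```text
clock: 5.2
eef_pos: [0.4602, 0.0462, 0.0965]
tcp_rot: [-94.5, 0.4, -88.8]
wrist_force: [-13.0, 1.5, 5.5]
gripper_width: 0.001
```

```bash
python3 - <<'E'
from plant import read_state, eyes
import cv2
print(read_state()['eef_pos'],read_state()['wrist_force'])
a=eyes.read_camera("side")["img"][135:345,175:375,::-1]
b=eyes.read_camera("top")["img"][140:245,210:400,::-1]
a=cv2.resize(a,(400,420),interpolation=cv2.INTER_CUBIC); b=cv2.resize(b,(400,221),interpolation=cv2.INTER_CUBIC)
import numpy as np
cv2.imwrite("pics/c2.png",np.hstack([a,np.vstack([b,np.zeros((199,400,3),np.uint8)])]))
E
```

```text
[0.46022309 0.04621846 0.09653077] [-12.96312705   1.46051747   5.51503899]
```

View pics/c2.png

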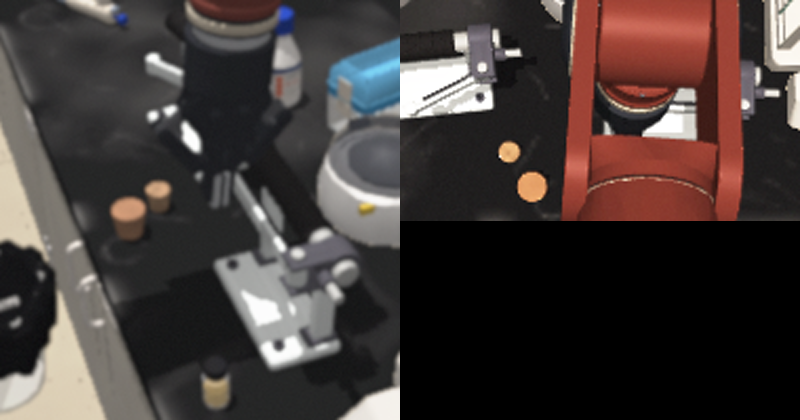

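The lever stands parallel to its bar, with the fingers at crop (220,185) on its outer side and nothing else disturbed. I'll hold a little longer, then back off.

Emit:
{"name": "carry_out", "arguments": {"deltas": [[[0.03,0,0,0,1],[0.03,0,0,0,1],[0.03,0,0,0,1],[0.03,0,0,0,1],[0.03,0,0,0,1],[-0.1,0,0,0,1],[-0.2,0,0,0,1],[-0.2,0,0,0,1],[-0.3,0,0,0,1],[-0.3,0,0,0,1],[-0.3,0,0,0,1],[-0.3,0,0,0,1]]]}}

```text
clock: 6.3
eef_pos: [0.3936, 0.0425, 0.0994]
tcp_rot: [-95.0, -0.1, -88.9]
wrist_force: [-0.0, 0.7, 0.1]
gripper_width: -0.003
```

Emit:
{"name": "carry_out", "arguments": {"deltas": [[[-0.1,0,0.4,0,1],[0,0.1,0.5,0,1],[0,0.4,0.5,1,1],[0,0.6,0.3,1,1],[0,0.7,0,1,1],[0,0.7,0,1,1],[0.1,0.7,0,1,1],[0.1,0.7,0,1,1],[0.1,0.6,0,0,1],[0.1,0.4,0,0,1],[0,0.2,0,0,1],[0,0,0,0,1]]]}}

```text
clock: 7.3
eef_pos: [0.4153, 0.2572, 0.1832]
tcp_rot: [-91.6, 0.3, -83.0]
wrist_force: [-0.3, -0.7, 0.3]
gripper_width: 0.007
```

```bash
python3 - <<'E'
from plant import read_state, eyes
import cv2
print(read_state()['eef_pos'],read_state()['wrist_force'])
a=eyes.read_camera("side")["img"][135:345,175:375,::-1]
cv2.imwrite("pics/c3.png",cv2.resize(a,(500,525),interpolation=cv2.INTER_CUBIC))
E
```

```text
[0.4153079  0.25722606 0.18317063] [-0.31754787 -0.72183243  0.26893158]
```

View pics/c3.png

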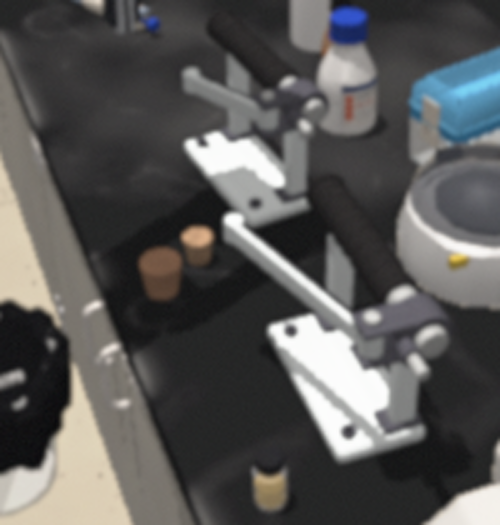

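The side view shows the long lever fully out, its tip back at the same place, and the bystanders untouched. Now I'll lower in front of the short lever.

Emit:
{"name": "carry_out", "arguments": {"deltas": [[[0,0,-0.4,0,1],[0,0,-0.5,0,1],[0,0,-0.5,0,1],[0,0,-0.4,0,1],[0,0,-0.25,0,1],[0,0,-0.1,0,1],[0,0,0,0,1]]]}}

```text
clock: 7.93
eef_pos: [0.4183, 0.2507, 0.0979]
tcp_rot: [-90.8, 0.3, -83.5]
wrist_force: [-0.3, 0.4, -0.2]
gripper_width: 0.003
```

Emit:
{"name": "carry_out", "arguments": {"deltas": [[[0.15,0.03,0,0,1],[0.2,0.03,0,0,1],[0.2,0.03,0,0,1],[0.15,0.03,0,0,1],[0.1,0,0,0,1],[0.05,0,0,0,1]]]}}

```text
clock: 8.43
eef_pos: [0.4585, 0.2562, 0.1023]
tcp_rot: [-90.5, 0.4, -83.6]
wrist_force: [-2.2, -0.1, 0.3]
gripper_width: -0.0
```

Light contact. I'll press on while lowering slightly.

Emit:
{"name": "carry_out", "arguments": {"deltas": [[[0.08,0,-0.06,0,1],[0.1,0,-0.05,0,1],[0.1,0,0,0,1],[0.1,0,0,0,1]]]}}

```text
clock: 8.77
eef_pos: [0.4731, 0.2567, 0.0971]
tcp_rot: [-90.8, 0.4, -83.5]
wrist_force: [-4.0, 1.9, 3.1]
gripper_width: -0.001
```

Emit:
{"name": "carry_out", "arguments": {"deltas": [[[0.08,0,0,0,1],[0.08,0,0,0,1],[0.08,0,0,0,1]]]}}

```text
clock: 9.02
eef_pos: [0.4816, 0.2579, 0.0963]
tcp_rot: [-91.1, 0.6, -83.5]
wrist_force: [-5.7, 3.0, 2.9]
gripper_width: -0.002
```

Emit:
{"name": "carry_out", "arguments": {"deltas": [[[0.06,0,0,0,1],[0.06,0,0,0,1]]]}}

```text
clock: 9.18
eef_pos: [0.4857, 0.2591, 0.0962]
tcp_rot: [-91.2, 0.7, -83.4]
wrist_force: [-5.8, 2.5, 3.0]
gripper_width: 0.003
```

Emit:
{"name": "carry_out", "arguments": {"deltas": [[[0.06,0,0,0,1],[0.06,0,0,0,1]]]}}

```text
clock: 9.35
eef_pos: [0.4884, 0.2597, 0.0962]
tcp_rot: [-91.6, 0.8, -83.4]
wrist_force: [-15.1, -0.1, 9.2]
gripper_width: -0.001
```

Against the stop (15 N). Hold.

Emit:
{"name": "carry_out", "arguments": {"deltas": [[[0.04,0,0,0,1],[0.04,0,0,0,1],[0.04,0,0,0,1],[0.04,0,0,0,1],[0.04,0,0,0,1],[0.04,0,0,0,1]]]}}

```text
clock: 9.85
eef_pos: [0.4874, 0.2595, 0.0967]
tcp_rot: [-93.5, 0.7, -83.3]
wrist_force: [-10.8, -0.7, 5.4]
gripper_width: 0.001
```

```bash
python3 - <<'E'
from plant import read_state, eyes
import cv2
print(read_state()['eef_pos'],read_state()['wrist_force'])
a=eyes.read_camera("side")["img"][135:345,175:375,::-1]
cv2.imwrite("pics/c4.png",cv2.resize(a,(500,525),interpolation=cv2.INTER_CUBIC))
E
```

```text
[0.48736099 0.25952117 0.09674975] [-10.80946067  -0.66141948   5.37919284]
```

View pics/c4.png

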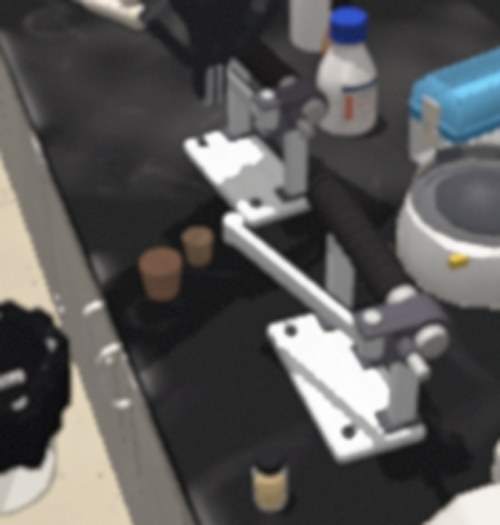

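The short lever is in and parallel to its bar, with the fingers at crop (218,85) outside it. The long lever is out. I'll hold a little longer, then release.

Emit:
{"name": "carry_out", "arguments": {"deltas": [[[0.04,0,0,0,1],[0.04,0,0,0,1],[0.04,0,0,0,1],[0.04,0,0,0,1],[0.04,0,0,0,1],[0.04,0,0,0,1],[-0.1,0,0,0,1],[-0.2,0,0,0,1],[-0.3,0,0,0,1],[-0.4,0,0,0,1],[-0.4,0,0,0,1],[-0.4,0,0,0,1]]]}}

```text
clock: 10.9
eef_pos: [0.417, 0.2569, 0.0975]
tcp_rot: [-94.8, 0.3, -83.3]
wrist_force: [0.4, 0.6, 0.2]
gripper_width: 0.003
```

Emit:
{"name": "carry_out", "arguments": {"deltas": [[[-0.2,0,0.1,0,1],[-0.1,0,0.4,0,1],[0,0,0.5,0,1],[0,0,0.5,0,1],[0,0,0.5,0,1],[0,0,0.3,0,1],[0,0,0,0,1],[0,0,0,0,1]]]}}

```text
clock: 11.57
eef_pos: [0.4041, 0.2569, 0.1947]
tcp_rot: [-94.0, 0.4, -83.2]
wrist_force: [0.6, 0.7, 0.1]
gripper_width: 0.001
```

```bash
python3 - <<'E'
from plant import read_state, eyes
import cv2
print(read_state()['eef_pos'],read_state()['wrist_force'])
a=eyes.read_camera("side")["img"][135:345,175:375,::-1]
cv2.imwrite("pics/c5.png",cv2.resize(a,(500,525),interpolation=cv2.INTER_CUBIC))
E
```

```text
[0.40412503 0.25691961 0.19465635] [0.59656897 0.74027016 0.06012471]
```

View pics/c5.png

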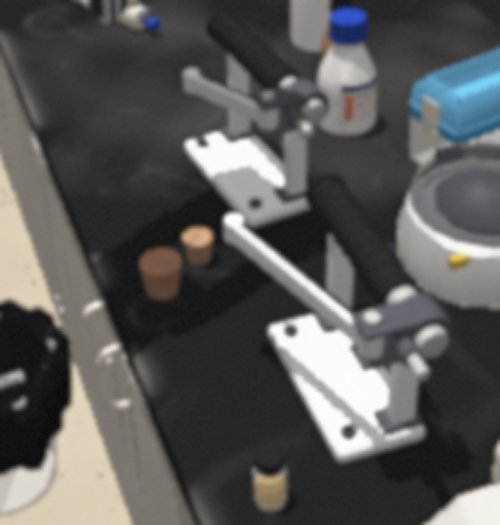

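Both levers are out, with their tips at (190,80) and (233,225) as before, and the vial, cork and bung haven't moved. The arm is clear, so I'll hand in.

```bash
python3 -c "
from plant import bot
print(bot.close_job())"
```

```text
the job is handed in; nothing more can be done
None
```

I pressed the long lever and then the short one to the stop with the back of the closed fingers. Each was held about one second, then let spring out, and the job is handed in at about 11.6 s of the 64 s allowed.

- **Force:** readings at the stops were 10–16 N at the wrist, well under the 40 N limit. It is only read at the end of each move, so a brief peak in between would not show.
- **Last check:** the final side picture shows both levers back at their rest positions and the vial, cork and bung where they stood. The gripper was raised clear, with wrist force back near zero (under 1 N).
- **Disagreements:** the side and top views differed by about 6 mm in y, and the stops came 2–5 mm later in x than predicted. The tool also tilted up to 5° while holding. None of these affected the job.
- **Not confirmed:** I judged the lever angles from the pictures and the force jump, since the joint values are not readable and handing in gives no verdict.

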